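# Open the flip-lid till with its key and load the coin rolls

## Task

Open the till: turn the key in its lock clockwise all the way to the stop and let it go, so that it springs back and the lid flips up by itself. Then restock the two empty coin cups with the two paper coin rolls from the wooden change tray: the thin roll in the leftmost cup as seen from the robot, the thick one in the third cup, each lying flat on the cup's floor; the second cup already has its roll. Lay the rolls in rather than dropping them (the wrappers burst), and do not disturb the other things on the counter.

Things in the scene. Friction and masses are not known exactly. Their poses are not given: they have to be found in the camera images.
- till: Grey flip-lid cash till, fixed, 215 deep (x) x 400 wide (y) x 101 mm high; origin at the centre of its underside, x from its front (robot side) to back, y left. Front 78 mm high, then a lock panel slopes up 15 degrees over 70 mm of depth to the flat lid. Under the lid, left to right: banknote slot, four coin cups (empty; one roll; empty; loose change), banknote slot.
- key_grip (a point): Centre of the key's black grip: 9 mm thick (x), 26 mm wide (y), 24 mm tall (z), 23 mm off the panel, grip's underside 11 mm off it. z runs along the key's axis out of the panel, tilted 15 degrees from vertical towards the robot (till's -x). At rest x points up the slope, y to the till's left; the frame turns with the key. 35 mm up the slope is the lid's front edge.
- key (a joint): Turn of the key, rad: 0 at rest, grows clockwise (looking down on the key). Its hard stop differs from till to till, anywhere from 1.10 to 1.45; the latch lets the lid go about 0.13 rad before it. A spring turns it back, 0.02 Nm at rest rising to about 0.23 Nm at the stop (a weak grip slips, about 30 N holds): turn until torque rises steeply. Let go, it springs back to 0; the lid stays open.
- lid (a joint): Opening of the lid, rad: 0 shut and latched, 1.75 fully open (leaning 10 degrees back past upright). Plate 138 deep x 400 wide x 4 mm thick, hinged along the till's back edge, 105 mm behind the till's centre, 97 mm above the counter. Unlatched, a spring flips it fully open in about 2 s and it stays open.
- cup1 (a point): Centre of the floor of the leftmost (+y) coin cup, empty: 50 mm above the counter, inside 108 mm long (till's x) x 70 mm wide (till's y), walls 34 mm high and 4 mm thick. A roll lies in it lengthwise. Axes as the till's.
- cup2 (a point): Same for the second cup, 74 mm to the right of cup1; the middle-sized roll already lies in it.
- cup3 (a point): Same for the third cup, empty, 148 mm to the right of cup1.
- tray: Low wooden change tray, fixed to the counter, 130 mm (x) x 220 mm (y), rim 12 mm high and 4 mm thick, floor 4 mm above the counter; origin at the centre of its underside. The thin and the thick roll lie on it side by side, roughly along its x, about 100 mm apart in y, either one on the left.
- roll_thin_center (a point): Centre of the thin (longer) coin roll, a paper-wrapped cylinder 16 mm in diameter and 84 mm long, lying on its side on the tray, about 115 g; x runs along the roll.
- roll_mid_center (a point): Centre of the middle-sized coin roll, a paper-wrapped cylinder 20 mm in diameter and 77 mm long, lying on its side in the second cup, to be left there, about 164 g; x runs along the roll.
- roll_thick_center (a point): Centre of the thick (shorter) coin roll, a paper-wrapped cylinder 26 mm in diameter and 55 mm long, lying on its side on the tray, about 212 g; x runs along the roll.
- roll_thin: The same roll (16 mm x 84 mm); origin on its side, midway along, x along the roll.
- roll_mid: The same roll (20 mm x 77 mm); origin on its side, midway along, x along the roll.
- roll_thick: The same roll (26 mm x 55 mm); origin on its side, midway along, x along the roll.
- bell: Bystander, loose: desk bell, a steel dome on a black foot, 72 mm across, 49 mm high; origin under its centre. Leave it where it is.
- price_tag: Bystander, loose: price tag: a black card 75 mm wide and 62 mm high upright in a wooden foot; origin under its centre. Leave it where it is.
- plate: Bystander, loose: white plate 150 mm across with four macarons; origin under its centre. Leave it where it is.
- gift_box: Bystander, loose: small gift box 93 x 93 x 43 mm with a grey ribbon; origin under its centre. Leave it where it is.
- paper_cup: Bystander, loose: lidded paper cup 80 mm across, 98 mm high; origin under its centre. Leave it where it is.
- stapler: Bystander, loose: stapler 130 mm long, 40 mm high; origin under its centre. Leave it where it is.
- tongs: Bystander, loose: steel pastry tongs 190 mm long lying flat; origin under its centre. Leave it where it is.
There are look-alikes about, which are no part of the job. Leave any pink look-alike of the roll_thick alone.

How it is judged:
By the outcome, as a careful person would: the job done as asked, in the order asked, and still so for the second after the job is handed in, with the robot touching nothing.
It also fails if it takes over 67 s, if anything falls off the work surface, if the arm or the gripper's body presses on something with over 40 N, if the wrist force passes 120 N, or if a joint passes its speed limit or range.

## Robot

A 6-joint arm with a two-finger parallel gripper is mounted at the origin on the work surface. World frame = base frame: x ahead of the robot, y to its left, z up, the work surface at z = 0. Lengths are in mm, angles in rad, forces in N, time in s.
With the tool pointing down it reaches from about 275 to 750 mm from the base axis. Payload 10.2 kg.
Tool frame: the origin (TCP) lies midway between the tips of the shut fingers; the grasp point (between the pads) lies 19 mm behind it (ctrl.pinch_z is the distance from the TCP to the grasp point, in mm); x points along the fingers, z is the direction in which the jaws open and shut, and the axes are right-handed (so a half turn about x gives the same grasp; the last joint's range is limited). The gripper opens to 85 mm and grips with 20 to 120 N. Pads are 22 mm wide; open, the fingers measure 114 mm over their backs; the gripper's body (76 mm by 85 mm) begins 54 mm behind the grasp point. The pads swing forward as they close: fully open they stand 13 mm farther back than shut.
Start: joints at [-1.365, 0.313, 1.498, -0, 1.331, -0.223], TCP at [218.273, -477.481, 231.294] pointing down, gripper open.
Joint ranges: [-2.94, 2.94], [-0.97, 2.17], [0.19, 2.56], [-1.23, 4.37], [0.02, 3.11], [-2.88, 2.88]. Speed limits (rad/s): [2.39, 2.39, 3.01, 3.14, 3.14, 3.14].

## Interface

Orientations are given as a unit quaternion [w, x, y, z].
In Python, from rig import ctrl, capture, workorder, nets gives the robot as it stands. The module is installed in compiled form; this text tells all that it offers.
- The arm moves only by the tool send_rows, never from a script. Its argument "rows" is text: rows parted by semicolons, each of 5 numbers parted by spaces: the opening, from 0 (shut) to 1 (fully open), then the shift along the tool's x, y, z in cm, then the turn about the tool's x in units of 5 degrees (1.0 is 5 degrees). In form: grip x y z yaw; .... A call has 1 to 12 rows; each row is the pose to reach, as a shift and turn from the pose commanded when the call began, along the tool's axes at that moment; what a row does not reach only later rows make up. A row lasts 1/10 s, in which the tool goes at most 50 mm and 8.59 degrees, less where a joint would pass 70% of its speed; a pose out of reach is approached as far as the arm can. A call with a gripper value outside its range is refused whole. The fingers move at their own pace and stop on an object; "grip_force" is the grip in N (left out, the last holds). Time passes only in rows, so rows that repeat a pose let the fingers close. It gives the time, the measured TCP pose, the force and the opening at its end, in the units of the state.
- ctrl.sense(): the state, without advancing time (a new reading comes with each control period).
- capture(name): name is "scene" or "top"; returns a dict with "pixels" (480x640x3 uint8, red, green, blue), "intrinsics" (3x3 intrinsics, pixels), "view" (4x4, takes a point from world to camera coordinates). Camera axes: x right, y down, z forward; pixel columns grow to the right and rows downward; lengths in mm; the calibration is good to about 2 mm. A picture is of the moment at which its call begins. There is no depth.
- workorder.finish_job(): hands the job in, once; it reports no verdict.
Trained networks look in a picture, given as the dict that the camera call returned (one of the last four; its "shot" number tells which), for a name from the list of things; names that differ only in an ending like _2 or _b are one class to them, and where a whole thing is asked for, a point or a joint stands for the part that bears it (a point fixed in the world has none). Each returns a list of dicts, best first, with "confidence" (0 to 1); they miss things now and then, are a little off and sometimes report something else, mostly with a low value. They report only what shows in the picture. A call takes as long as a camera call. They do not tell look-alikes from the thing itself.
- nets.boxes_of(picture, target): "location" ([x, y, z] in mm, in world coordinates, good to about 4 mm: the middle of the surface that is visible of it).
- nets.spot_point(picture, target): "location" ([x, y, z] in mm, in world coordinates, good to about 4 mm: a listed point, or the origin of a listed thing).
The state is a dict: "time_s": time; "joints": joint angles; "dq": joint speeds; "tau": joint torques, N m; "eef_pos": TCP position; "ee_rot": TCP orientation; "force": force on the tool from outside, world axes, zero at the start; "wrist_torque": the same for the moment, N m; "grip_width": opening from 0.0 (shut) to 1.0 (fully open).
Only numpy, scipy, OpenCV 4.12 (cv2) and the standard library are available. Lean on these libraries where they do the work, as an engineer would, in place of code of your own. Each camera call takes 0.05 s, during which the arm holds its last target.

## Working session

There is one attempt and no reset: what is moved stays moved. The work goes in short steps, Python scripts to look and compute and a tool call to move; the robot and the scene stay as the last step left them, time stands still between calls to the robot, and variables do not carry over. Pictures are saved under pics/ and viewed, and the job is handed in when it is done.

Besides the shell and the picture viewer there is one more tool, called after ">>>" by a JSON object that holds its "fn" and its "kwargs". send_rows: Moves the arm, as the interface text tells. Its arguments: {"type":"object","properties":{"rows":{"type":"string"},"grip_force":{"type":"number"}},"required":["rows"]}

```bash
mkdir -p pics
cat > h.py <<'E'
import numpy as np, cv2
from rig import ctrl, capture, workorder, nets
def save(p,name,crop=None,s=1):
    im=cv2.cvtColor(np.array(p["pixels"]),cv2.COLOR_RGB2BGR)
    if crop: im=im[crop[1]:crop[3],crop[0]:crop[2]]
    if s!=1: im=cv2.resize(im,None,fx=s,fy=s,interpolation=cv2.INTER_CUBIC)
    cv2.imwrite("pics/"+name,im)
def proj(p,X):
    X=np.atleast_2d(X); c=(np.array(p["view"])@np.c_[X,np.ones(len(X))].T)[:3]
    u=np.array(p["intrinsics"])@c; return (u[:2]/u[2]).T
def back(p,uv,z):
    V=np.array(p["view"]);R=V[:3,:3];t=V[:3,3]
    d=R.T@np.linalg.inv(np.array(p["intrinsics"]))@np.array([uv[0],uv[1],1]);o=-R.T@t
    return o+d*(z-o[2])/d[2]
def qR(q):
    from scipy.spatial.transform import Rotation as R
    return R.from_quat([q[1],q[2],q[3],q[0]]).as_matrix()
E
python3 - <<'E'
from h import *
np.set_printoptions(precision=1,suppress=True)
s=ctrl.sense(); print(s); print(ctrl.pinch_z); print(np.round(qR(s["ee_rot"]),3))
a=capture("scene"); b=capture("top")
save(a,"s0.png"); save(b,"t0.png")
for n in ["till","key_grip","cup1","cup3","tray","roll_thin_center","roll_thick_center","roll_mid_center","bell","price_tag","plate","gift_box","paper_cup","stapler","tongs"]:
    for nm,p in (("s",a),("t",b)):
        for d in nets.spot_point(p,n)[:3]:
            print(n,nm,np.array(d["location"]),round(d["confidence"],2),proj(p,d["location"])[0])
E
```

```text
{'time_s': 0.0, 'joints': array([-1.4,  0.3,  1.5,  0. ,  1.3, -0.2]), 'dq': array([ 0., -0.,  0.,  0.,  0., -0.]), 'tau': array([  0. , -41.2, -26. ,  -0. ,   0. ,  -0. ]), 'eef_pos': array([ 218.2, -477.2,  230.7]), 'ee_rot': array([ 0.6,  0.4,  0.6, -0.4]), 'force': array([-0.1,  0.4,  0.3]), 'wrist_torque': array([0.1, 0. , 0. ]), 'grip_width': 1.0001542334803053}
18.700000000000003
[[-0.   0.9  0.4]
 [ 0.   0.4 -0.9]
 [-1.   0.  -0. ]]
till s [564.6 128.    3.7] 0.88 [370.  255.9]
till t [563.6 131.2   2.9] 0.93 [275.8 218.5]
key_grip s [490.7 124.5 108.3] 0.41 [342.8 208.9]
key_grip s [366.7  54.4   0.2] 0.38 [279.1 243.1]
key_grip t [490.6 124.4 108.7] 0.63 [276.9 243.2]
cup1 s [560.9 128.3   1. ] 0.75 [368.5 256.1]
cup1 s [365.1  56.8   0.6] 0.67 [279.1 242.1]
cup3 s [560.9 128.3   1. ] 0.75 [368.5 256.1]
cup3 s [365.1  56.8   0.6] 0.67 [279.1 242.1]
tray s [ 476.8 -335.1   -2.9] 0.62 [201.7 389.8]
tray t [ 478.4 -333.8   -1.9] 0.8 [453.3 248. ]
roll_thin_center s [ 467.4 -392.7   12.5] 0.68 [173.4 406.9]
roll_thin_center t [ 470.7 -399.5    7.1] 0.51 [479.3 250.2]
roll_thick
[... 818 characters left out ...]
e s [ 716.4 -313.7    1.6] 0.55 [322.4 448. ]
plate t [ 722.  -305.9   -1.4] 0.74 [439.3 156.9]
plate t [369.  -79.6   4.4] 0.49 [358.  291.6]
gift_box s [ 311.4 -268.2   -0.9] 0.77 [160.5 324.9]
gift_box s [ 467.7 -288.4    7.1] 0.72 [214.4 365.6]
gift_box s [ 468.2 -392.3   10.4] 0.49 [174.1 407.6]
gift_box t [ 316.2 -262.4    3.6] 0.67 [428.9 310.7]
paper_cup s [340.5 456.7  -0.4] 0.89 [355.4 159.4]
paper_cup t [342.6 457.8  -2.3] 0.74 [150.8 305.7]
stapler s [365.2  55.9  -1.3] 0.63 [278.9 243. ]
stapler s [ 471.4 -286.3    9.1] 0.32 [216.6 365.1]
stapler t [367.7  57.3   0.4] 0.64 [305.3 293.1]
tongs s [364.  -80.6   0.4] 0.59 [241.4 277.7]
tongs t [319.7 283.8   2.6] 0.59 [217.9 313.4]
```

View pics/s0.png

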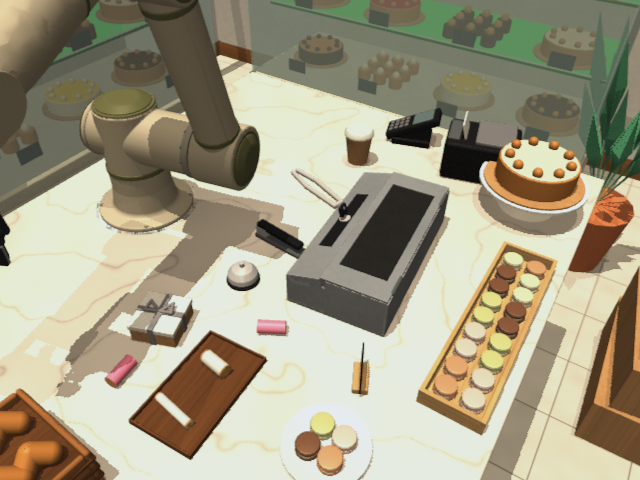

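View pics/t0.png

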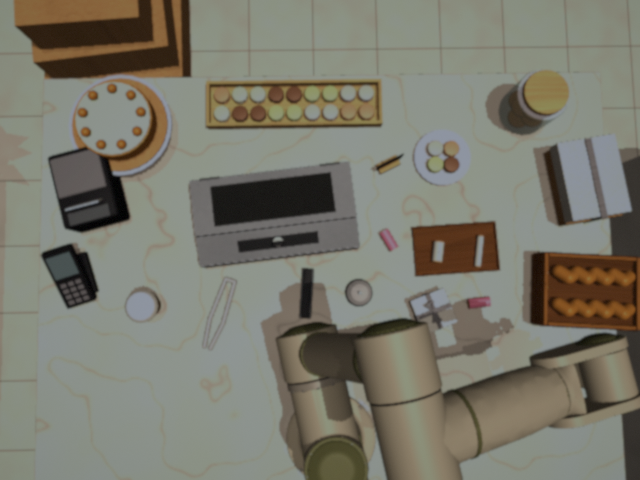

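The white rolls on the tray are at scene (174,407), which is long and thin, and (214,363), which is short and thick. The pink look-alikes at (271,326) and (122,370) lie off the tray. Next I'll enlarge the view to confirm this.

Run:
```python
from h import *
a=capture("scene"); b=capture("top")
import pickle; pickle.dump((a,b),open("p0.pkl","wb"))
save(a,"s1.png",(100,320,280,455),4.4); save(b,"t1.png",(180,150,370,275),4.2); save(a,"s2.png",(280,165,460,300),4.4);save(b,"t2.png",(405,215,505,285),7)
```

```text
(no output)
```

View pics/s1.png

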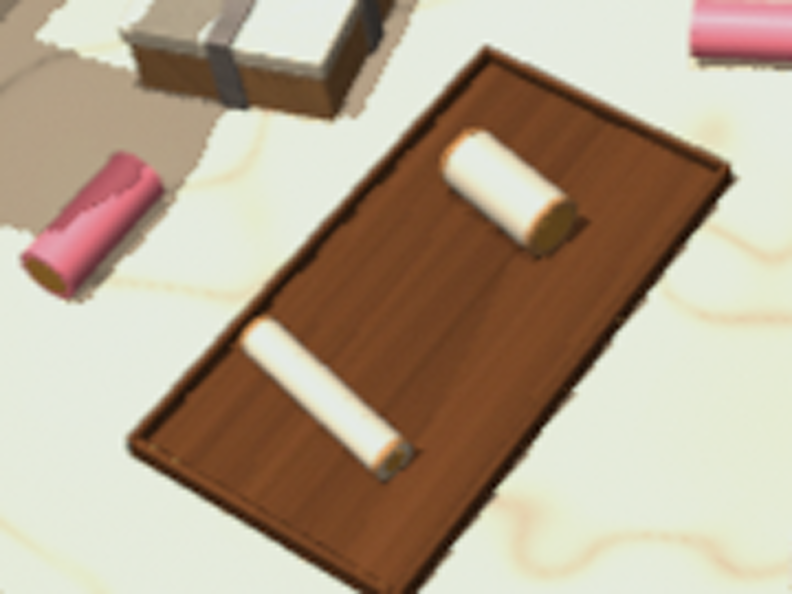

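View pics/t1.png

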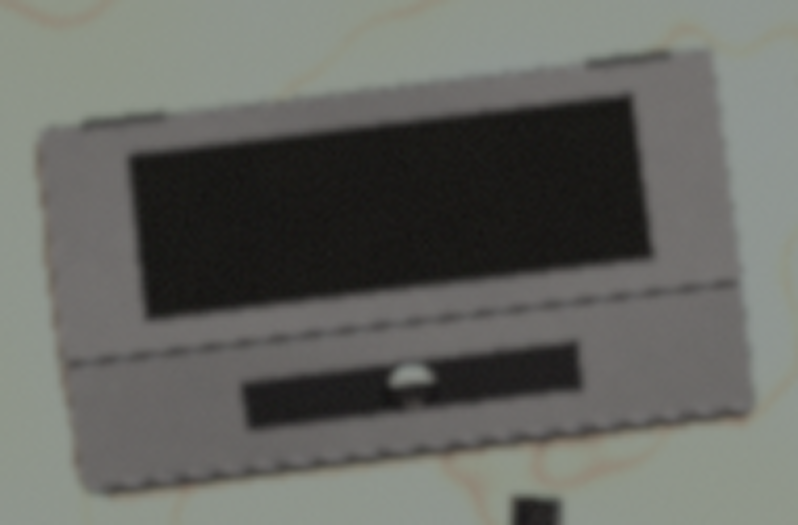

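View pics/s2.png

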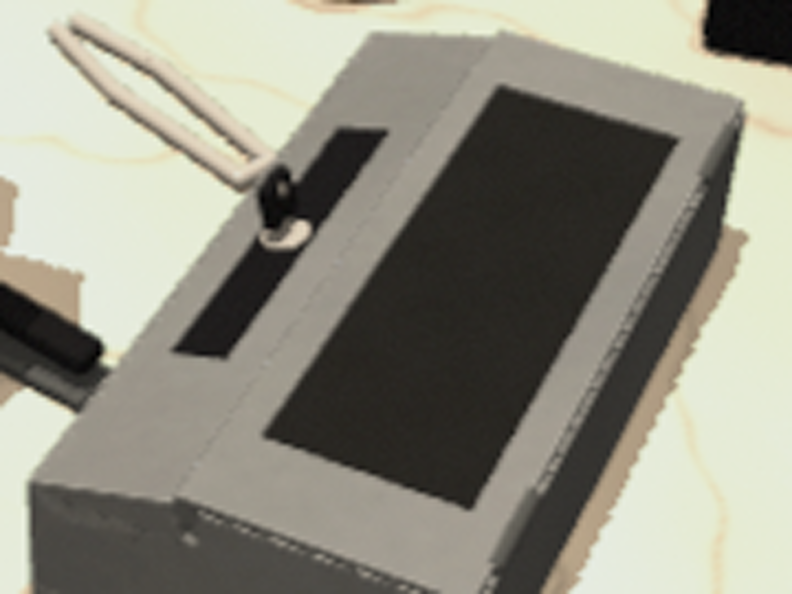

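View pics/t2.png

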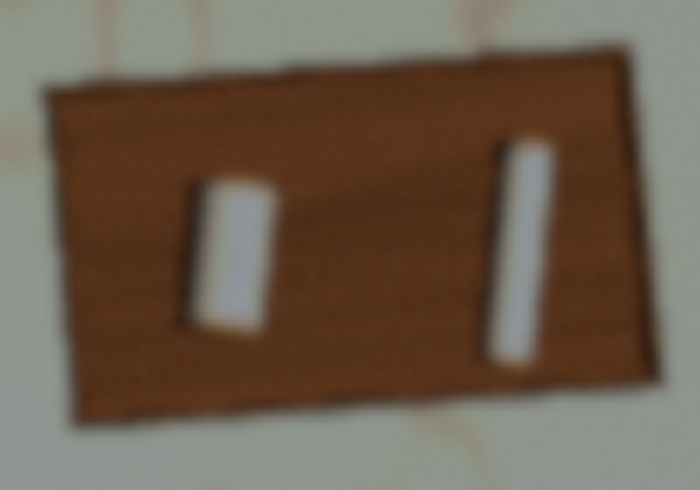

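```bash
cat > fit.py <<'E'
from h import *
import pickle
from scipy.optimize import least_squares
np.set_printoptions(precision=2,suppress=True)
a,b=pickle.load(open("p0.pkl","rb"))
S=lambda u,v:(280+u/4.4,165+v/4.4)
T=lambda u,v:(180+u/4.2,150+v/4.2)
obs=[(a,S(32,485),(-107.5,-200,78)),(a,S(370,33),(-107.5,200,78)),(a,S(500,33),(-35,200,100)),(a,S(182,500),(-35,-200,100)),(a,S(742,103),(105,200,100)),
(b,T(40,130),(105,200,100)),(b,T(712,50),(105,-200,100)),(b,T(750,410),(-107.5,-200,78)),(b,T(85,490),(-107.5,200,78)),(b,T(68,362),(-35,200,100)),(b,T(738,284),(-35,-200,100))]
def f(p,o=obs):
    c,s=np.cos(p[2]),np.sin(p[2]);r=[]
    for im,uv,X in o:
        W=[p[0]+c*X[0]-s*X[1],p[1]+s*X[0]+c*X[1],X[2]]
        r+=list(proj(im,W)[0]-uv)
    return np.array(r)
r=least_squares(f,[564,130,0.05],loss="soft_l1");print("till",r.x,np.degrees(r.x[2]));print(r.fun.reshape(-1,2))
x,y,t=r.x;c,s=np.cos(t),np.sin(t)
# key grip: position from till unknown along; net mean
# rolls yaw
U=lambda u,v:(100+u/4.4,320+v/4.4); W=lambda u,v:(405+u/7,215+v/7)
for n,h,e in (("thinS",16,(a,U(262,328),U(392,455))),("thinT",16,(b,W(530,145),W(512,360))),("thickS",30,(a,U(480,140),U(562,200))),("thickT",30,(b,W(245,185),W(235,328)))):
    P=[back(e[0],q,h)for q in e[1:]];d=P[0]-P[1];d*=np.sign(d[0]);m=(P[0]+P[1])/2
    print(n,m,np.degrees(np.arctan2(d[1],d[0])),np.linalg.norm(d))
# key pixel
print("key",proj(a,[490.6,124.4,108.5]),proj(b,[490.6,124.4,108.5]))
for ty in (-20,0,20): print(x-(72.5)*c-s*ty,y-72.5*s+c*ty)
E
python3 fit.py
```

```text
till [568.26 128.95   0.11] 6.209756420117629
[[-1.66 -1.35]
 [-0.09 -1.32]
 [-1.14 -1.  ]
 [-2.63 -0.69]
 [ 0.57 -1.06]
 [-0.37 -0.75]
 [ 0.06 -1.41]
 [ 1.61 -1.9 ]
 [-0.08 -0.7 ]
 [-0.84  0.05]
 [ 1.35 -1.64]]
thinS [ 472.61 -395.97   16.  ] -9.465521895361983 80.84866872323637
thinT [ 468.12 -397.17   16.  ] -7.275563105571775 80.4440067827815
thickS [ 476.43 -284.22   30.  ] -5.705423074872637 47.53742371913272
thickT [ 467.61 -289.33   30.  ] -6.143249972640882 52.86201223350872
key [[342.7  208.85]] [[276.85 243.2 ]]
498.35330757079976 101.22942596420907
496.1899347745964 121.11207714921575
494.02656197839303 140.99472833422243
```

```bash
cat >> h.py <<'E'
def go(target,ang=None):
    """ang: desired world angle (deg) of tool z; prints shift cm in tool axes and yaw units"""
    s=ctrl.sense();R=qR(s["ee_rot"]);d=np.array(target)-s["eef_pos"]
    sh=R.T@d/10;cur=np.degrees(np.arctan2(R[1,2],R[0,2]))
    print("t",round(s["time_s"],2),"pos",np.round(s["eef_pos"],1),"zang",round(cur,2),"shift",np.round(sh,2),"dist",round(np.linalg.norm(d),1), "q6",round(s["joints"][5],2))
    if ang is not None:
        k=(cur-ang);k=(k+180)%360-180; print("yaw units",round(k/5,2),"alt",round((k-180*np.sign(k))/5,2))
E
python3 -c "
from h import *
go([489.5,122.5,200],6.2)"
```

```text
t 1.7 pos [ 218.3 -477.5  231.3] zang -65.43 shift [  3.13  49.61 -43.29] dist 659.2 q6 -0.22
yaw units -14.33 alt 21.67
```

>>> {"fn": "send_rows", "kwargs": {"rows": "1 0 49.6 -43.3 -14.3;1 0 49.6 -43.3 -14.3;1 0 49.6 -43.3 -14.3;1 0 49.6 -43.3 -14.3;1 0 49.6 -43.3 -14.3;1 0 49.6 -43.3 -14.3;1 0 49.6 -43.3 -14.3;0.7 0 49.6 -43.3 -14.3;0.4 0 49.6 -43.3 -14.3;0.4 0 49.6 -43.3 -14.3;0.4 0 49.6 -43.3 -14.3;0.4 0 49.6 -43.3 -14.3", "grip_force": 45}}

```text
time_s: 2.9
eef_pos: [465.8, 71.5, 231.5]
ee_rot: [0.706, -0.038, 0.706, 0.037]
force: [0.0, -1.1, 0.5]
grip_width: 0.4
```

```bash
python3 -c "
from h import *
go([489.5,122.5,180],6.2);print(ctrl.sense()['grip_width'])"
```

```text
t 2.9 pos [465.8  71.5 231.5] zang 6.09 shift [5.15 4.82 2.89] dist 76.3 q6 -0.2
yaw units -0.02 alt 35.98
0.3999325368115178
```

>>> {"fn": "send_rows", "kwargs": {"rows": "0.4 2 4.8 2.9 0;0.4 4 4.8 2.9 0;0.4 8 4.8 2.9 0;0.4 8 4.8 2.9 0;0.4 8 4.8 2.9 0"}}

```text
time_s: 3.4
eef_pos: [489.2, 119.9, 152.1]
ee_rot: [0.706, -0.037, 0.706, 0.037]
force: [0.3, -0.5, 0.0]
grip_width: 0.397
```

```bash
python3 -c "
from h import *
np.set_printoptions(precision=1,suppress=True)
a=capture('scene');b=capture('top')
for p in (a,b):
    for d in nets.spot_point(p,'key_grip')[:2]: print(d['location'],d['confidence'])
go([489.5,122.5,96],6.2)
s=ctrl.sense();print(proj(a,s['eef_pos']))
save(a,'s3.png',(290,130,430,240),5.5)"
```

```text
[718.1, -312.0, 0.8] 0.69
[464.8, -287.8, 19.9] 0.28
[704.2, -167.6, 4.5] 0.2
t 3.6 pos [489.8 119.8 153.1] zang 6.04 shift [ 5.7  0.3 -0. ] dist 57.1 q6 -0.1
yaw units -0.03 alt 35.97
[[342.1 193.3]]
```

View pics/s3.png

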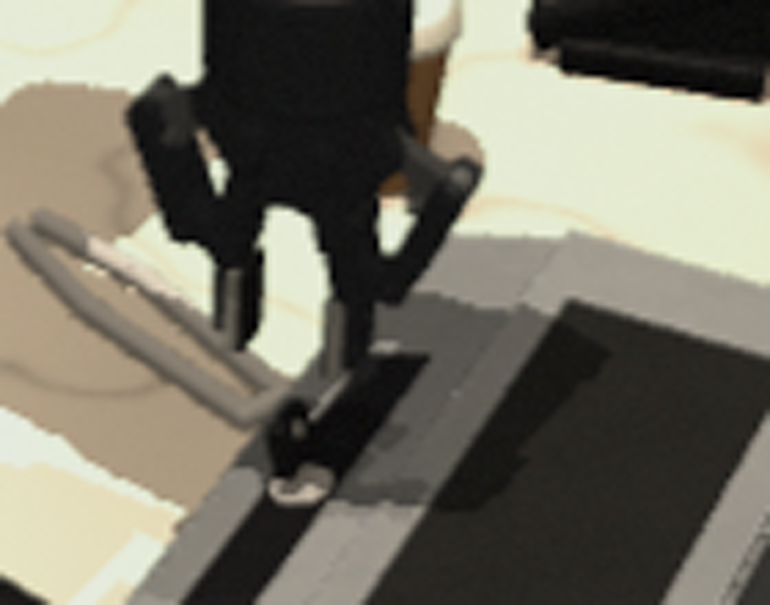

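>>> {"fn": "send_rows", "kwargs": {"rows": "0.4 2 0.2 0 0;0.4 4 0.2 0 0;0.4 5.2 0.2 0 0;0.4 5.6 0.2 0 0;0.4 5.6 0.2 0 0"}}

```text
time_s: 4.1
eef_pos: [489.1, 122.0, 95.6]
ee_rot: [0.706, -0.037, 0.706, 0.037]
force: [-0.7, 0.2, 0.4]
grip_width: 0.403
```

```bash
python3 -c "
from h import *
a=capture('scene')
go([489.5,122.5,96],6.2)
s=ctrl.sense();print(s['force'],s['wrist_torque'],proj(a,s['eef_pos']))
save(a,'s4.png',(290,130,430,240),5.5)"
```

```text
t 4.15 pos [489.3 122.   96. ] zang 6.06 shift [0.   0.05 0.02] dist 0.5 q6 -0.09
yaw units -0.03 alt 35.97
[0.01439897 0.26616612 0.49383776] [-0.04929573  0.05876049  0.00833697] [[341.40166375 213.70101264]]
```

View pics/s4.png

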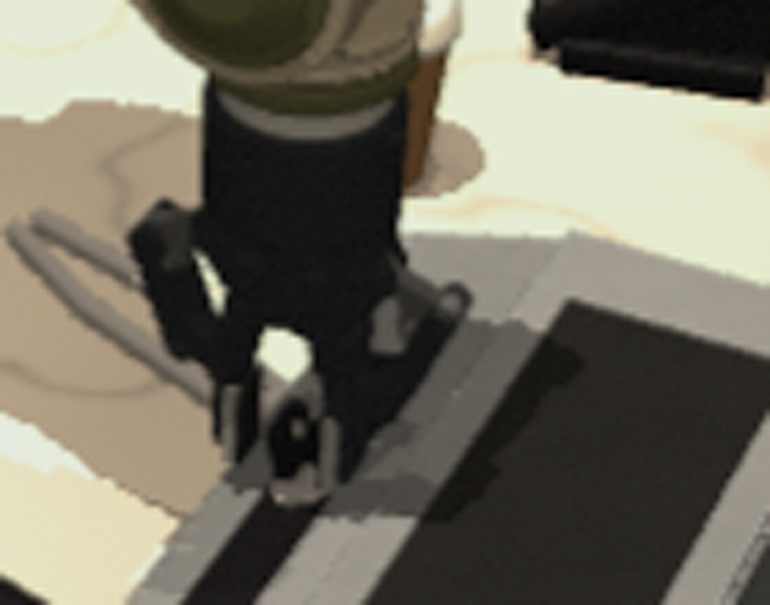

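>>> {"fn": "send_rows", "kwargs": {"rows": "0.4 0 0.05 0.25 0;0 0 0.05 0.25 0;0 0 0.05 0.25 0;0 0 0.05 0.25 0;0 0 0.05 0.25 0;0 0 0.05 0.25 0;0 0 0.05 0.25 0", "grip_force": 45}}

```text
time_s: 4.85
eef_pos: [489.8, 122.8, 96.1]
ee_rot: [0.705, -0.038, 0.707, 0.037]
force: [-14.0, -2.9, 12.2]
grip_width: 0.147
```

```bash
python3 -c "
from h import *
a=capture('scene')
s=ctrl.sense();print(s['force'],s['wrist_torque'],s['grip_width'],s['eef_pos'])
save(a,'s5.png',(290,130,430,240),5.5)"
```

```text
[-13.22158556  -2.9889095   12.48861112] [-0.34430151  1.51298485  0.01933287] 0.14507648976556076 [489.83973002 122.75958715  96.0920112 ]
```

View pics/s5.png

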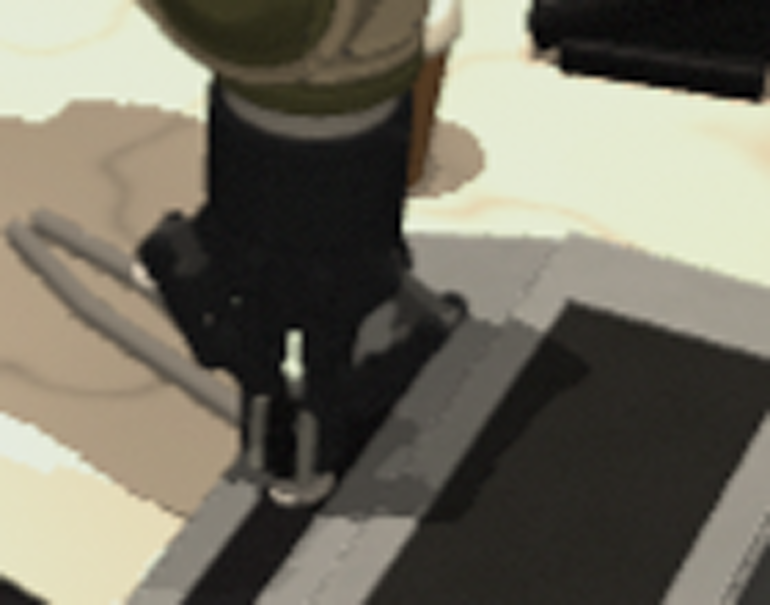

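>>> {"fn": "send_rows", "kwargs": {"rows": "0 -0.1 0 -0.1 1;0 -0.1 0 -0.1 2;0 -0.1 0 -0.1 3;0 -0.1 0 -0.1 4;0 -0.1 0 -0.1 5;0 -0.1 0 -0.1 6;0 -0.1 0 -0.1 6", "grip_force": 60}}

```text
time_s: 5.6
eef_pos: [489.3, 122.1, 96.3]
ee_rot: [0.691, 0.146, 0.692, -0.148]
force: [-7.8, -5.4, 1.2]
grip_width: 0.128
```

```bash
python3 -c "
from h import *
go([489.5,122.5,96],6.2)
a=capture('scene')
s=ctrl.sense();print(s['force'],s['wrist_torque'],s['grip_width'],s['eef_pos'])
save(a,'s6.png',(290,130,430,240),5.5)"
```

```text
t 5.6 pos [489.3 122.1  96.3] zang -24.04 shift [ 0.03  0.04 -0.  ] dist 0.5 q6 0.43
yaw units -6.05 alt 29.95
[-7.2280268  -4.55452804  0.39405669] [-1.25894674  0.24999083 -0.10936525] 0.12493149468896807 [489.3677344  122.07585408  96.26798995]
```

View pics/s6.png

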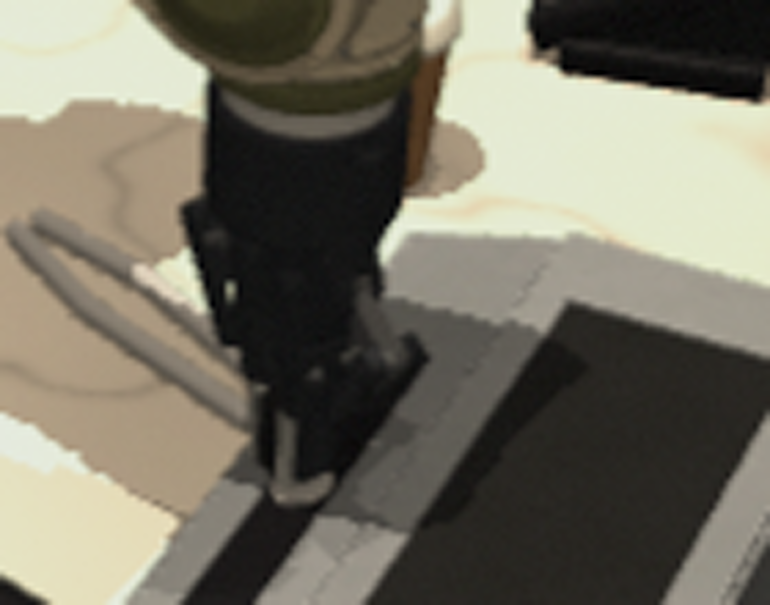

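>>> {"fn": "send_rows", "kwargs": {"rows": "0 0 0 0 1;0 0 0 0 2;0 0 0 0 3;0 0 0 0 4;0 0 0 0 5;0 0 0 0 6;0 0 0 0 6", "grip_force": 60}}

```text
time_s: 6.35
eef_pos: [488.9, 122.5, 96.2]
ee_rot: [0.629, 0.32, 0.631, -0.322]
force: [-10.0, -2.8, 1.2]
grip_width: 0.106
```

```bash
python3 -c "
from h import *
go([489.5,122.5,96],6.2)
s=ctrl.sense();print(s['force'],s['wrist_torque'],s['grip_width'],s['eef_pos'])"
```

```text
t 6.35 pos [488.9 122.5  96.2] zang -54.03 shift [0.02 0.04 0.04] dist 0.6 q6 0.96
yaw units -12.05 alt 23.95
[-9.96860999 -2.75400149  1.21263081] [-0.84937871  0.48024618 -0.09909691] 0.10632453890292898 [488.93153378 122.53928523  96.17287405]
```

>>> {"fn": "send_rows", "kwargs": {"rows": "0 0 0 0 0.6;0 0 0 0 0.6"}}

```text
time_s: 6.55
eef_pos: [488.8, 122.5, 96.2]
ee_rot: [0.621, 0.336, 0.622, -0.338]
force: [-10.3, -2.1, 3.0]
grip_width: 0.104
```

```bash
python3 -c "
from h import *
go([489.5,122.5,96],6.2)
s=ctrl.sense();print(s['force'],s['wrist_torque'],s['grip_width'],s['eef_pos'])"
```

```text
t 6.55 pos [488.8 122.5  96.2] zang -56.97 shift [0.02 0.06 0.04] dist 0.8 q6 1.01
yaw units -12.63 alt 23.37
[-10.34907421  -2.12327502   2.95377987] [-1.03825422  0.7763521  -0.16887369] 0.10433487592924946 [488.76174847 122.45883348  96.17900842]
```

>>> {"fn": "send_rows", "kwargs": {"rows": "0 0 0 0 0.6;0 0 0 0 0.6"}}

```text
time_s: 6.75
eef_pos: [488.8, 122.5, 96.1]
ee_rot: [0.612, 0.352, 0.613, -0.354]
force: [-10.3, -1.9, 1.8]
grip_width: 0.101
```

```bash
cat > st.py <<'E'
from h import *
s=ctrl.sense();R=qR(s["ee_rot"]);print(np.degrees(np.arctan2(R[1,2],R[0,2]))-6.2,s['force'],s['wrist_torque'],s['grip_width'],s['joints'][5],s['tau'][5])
E
python3 st.py
```

```text
-66.15687875334089 [-10.27349016  -1.94634169   1.80874671] [-0.95914862  0.67224795 -0.04610226] 0.10085681745435995 1.060525303776991 0.43594809249043465
```

>>> {"fn": "send_rows", "kwargs": {"rows": "0 0 0 0 0.6;0 0 0 0 0.6"}}

```text
time_s: 6.95
eef_pos: [488.8, 122.7, 96.1]
ee_rot: [0.602, 0.368, 0.604, -0.37]
force: [-9.9, -0.3, 1.6]
grip_width: 0.101
```

```bash
python3 st.py
```

```text
-69.09780586321676 [-9.93040607 -0.33273891  1.63460717] [-0.69456205  0.60152481  0.40651758] 0.10050693021137888 1.1121464203596243 0.8925986476242542
```

>>> {"fn": "send_rows", "kwargs": {"rows": "0 0 0 0 0.6;0 0 0 0 0.6"}}

```text
time_s: 7.15
eef_pos: [488.8, 122.8, 96.1]
ee_rot: [0.593, 0.383, 0.594, -0.385]
force: [-9.0, -0.3, 1.3]
grip_width: 0.104
```

```bash
python3 st.py
```

```text
-72.01991388443984 [-8.95017143 -0.29886917  1.30537354] [-0.43288068  0.40723751  1.01939974] 0.10396164750627031 1.1635314086108952 1.4606807380914688
```

>>> {"fn": "send_rows", "kwargs": {"rows": "0 0 0 0 0.6;0 0 0 0 0.6"}}

```text
time_s: 7.35
eef_pos: [488.9, 122.9, 96.2]
ee_rot: [0.583, 0.398, 0.584, -0.4]
force: [-10.2, 0.0, 1.3]
grip_width: 0.101
```

```bash
python3 st.py
```

```text
-74.95037683412092 [-10.22724539   0.04729894   1.32085466] [-0.32861373  0.23684064  1.487394  ] 0.1013604705462444 1.2150475624721384 1.9630397111177444
```

```bash
python3 -c "
from h import *
a=capture('scene')
save(a,'s7.png')"
```

```text
(no output)
```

View pics/s7.png

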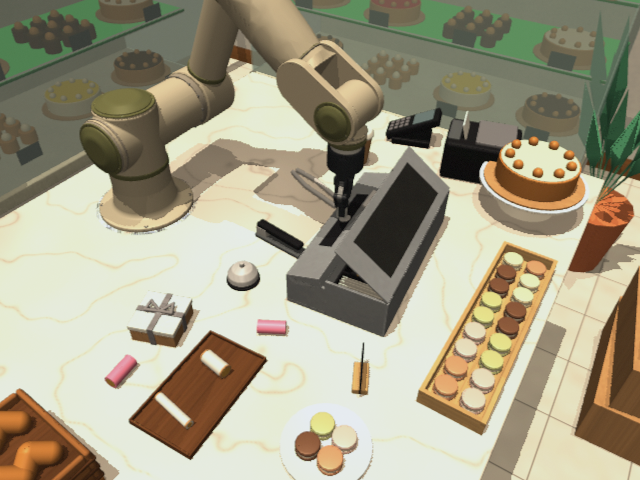

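>>> {"fn": "send_rows", "kwargs": {"rows": "0.8 0 0 0 0;0.8 0 0 0 0;0.8 0 0 0 0;0.8 0 0 0 0;0.8 0 0 0 0;0.8 0 0 0 0;0.8 0 0 0 0"}}

```text
time_s: 8.1
eef_pos: [490.3, 122.7, 96.3]
ee_rot: [0.583, 0.4, 0.583, -0.4]
force: [-0.5, -0.8, 0.5]
grip_width: 0.801
```

>>> {"fn": "send_rows", "kwargs": {"rows": "0.8 -3 0 0 0;0.8 -7 0 0 0;0.8 -12 0 0 0;0.8 -14 0 0 0;0.8 -14 0 0 0"}}

```text
time_s: 8.6
eef_pos: [491.4, 122.8, 239.3]
ee_rot: [0.585, 0.401, 0.581, -0.399]
force: [0.2, -0.4, -0.8]
grip_width: 0.802
```

```bash
python3 -c "
from h import *
a=capture('scene');b=capture('top')
import pickle; pickle.dump((a,b),open('p1.pkl','wb'))
save(a,'s8.png');save(b,'t8.png')
np.set_printoptions(precision=1,suppress=True)
for n in ['cup1','cup2','cup3','roll_mid_center']:
  for p in (a,b):
    for d in nets.spot_point(p,n)[:2]: print(n,np.array(d['location']),d['confidence'])
print(ctrl.sense()['force'],ctrl.sense()['time_s'])
go([470,-393,130],-98)
"
```

```text
cup1 [615.8  98.2  51.8] 0.98
cup1 [605.8 175.5  51.8] 0.88
cup1 [604.  171.3  50.3] 0.91
cup1 [618.1  96.9  51.2] 0.68
cup2 [615.8  98.2  51.8] 0.98
cup2 [605.8 175.5  51.8] 0.88
cup2 [604.  171.3  50.3] 0.91
cup2 [618.1  96.9  51.2] 0.68
cup3 [615.8  98.2  51.8] 0.98
cup3 [605.8 175.5  51.8] 0.88
cup3 [604.  171.3  50.3] 0.91
cup3 [618.1  96.9  51.2] 0.68
roll_mid_center [ 474.9 -339.7   -2.3] 0.58
roll_mid_center [612.5 176.1  61.7] 0.38
roll_mid_center [610.5 177.4  61.3] 0.7
roll_mid_center [ 719.5 -307.8    1.5] 0.2
[ 0.3 -0.5 -0.7] 9.1
t 9.1 pos [490.2 122.7 235.9] zang -68.93 shift [ 10.6 -20.4  47.4] dist 526.9 q6 1.22
yaw units 5.81 alt -30.19
```

View pics/s8.png

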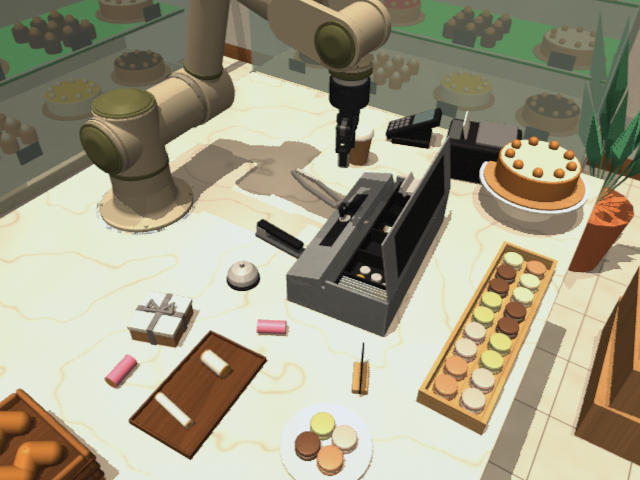

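View pics/t8.png

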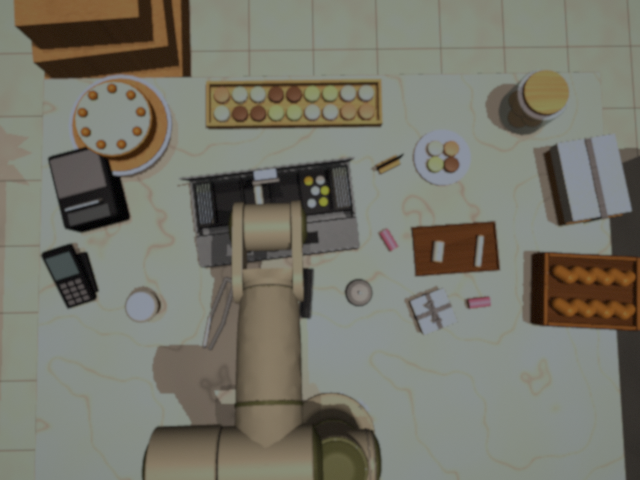

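>>> {"fn": "send_rows", "kwargs": {"rows": "0.4 0 -20.6 47.8 5.9;0.4 0 -20.6 47.8 5.9;0.4 0 -20.6 47.8 5.9;0.4 0 -20.6 47.8 5.9;0.4 0 -20.6 47.8 5.9;0.4 2 -20.6 47.8 5.9;0.4 5 -20.6 47.8 5.9;0.4 8 -20.6 47.8 5.9;0.4 10 -20.6 47.8 5.9;0.4 12 -20.6 47.8 5.9;0.4 12 -20.6 47.8 5.9;0.4 12 -20.6 47.8 5.9"}}

```text
time_s: 10.3
eef_pos: [467.5, -399.7, 111.1]
ee_rot: [-0.458, -0.536, -0.463, 0.536]
force: [-0.0, 0.6, 0.7]
grip_width: 0.4
```

```bash
python3 -c "
from h import *
go([470,-396.5,60],-98.5)
"
```

```text
t 10.3 pos [ 467.5 -399.7  111.1] zang -98.65 shift [ 5.11  0.23 -0.33] dist 51.2 q6 0.82
yaw units -0.03 alt 35.97
```

>>> {"fn": "send_rows", "kwargs": {"rows": "0.4 3 0.2 -0.3 0;0.4 5 0.2 -0.3 0;0.4 5 0.2 -0.3 0;0.4 5 0.2 -0.3 0"}}

```text
time_s: 10.7
eef_pos: [472.7, -394.6, 67.3]
ee_rot: [0.462, 0.535, 0.462, -0.535]
force: [0.8, -0.6, 0.4]
grip_width: 0.401
```

```bash
python3 -c "
from h import *
np.set_printoptions(precision=1,suppress=True)
a=capture('scene');b=capture('top')
import pickle; pickle.dump((a,b),open('p2.pkl','wb'))
for n in ['cup1','key_grip','roll_mid_center','roll_thin_center']:
  for p in (a,b):
    for d in nets.spot_point(p,n)[:3]: print(n,np.array(d['location']),d['confidence'])
s=ctrl.sense();print(s['eef_pos'],proj(a,s['eef_pos']),proj(b,s['eef_pos']))
save(a,'s9.png',(110,300,270,440),4.2);save(b,'t9.png',(180,150,370,275),4.2);save(a,'s9b.png',(280,140,460,300),4.4)
"
```

```text
cup1 [595.3 248.9  51. ] 0.62
cup1 [608.5 174.4  50.8] 0.61
cup1 [615.8 100.3  51.4] 0.6
cup1 [600.8 244.9  48.9] 0.82
cup1 [607.4 173.9  52.3] 0.81
cup1 [614.8  98.4  53.6] 0.71
key_grip [494.6 123.3 107.3] 0.49
key_grip [490.8 120.9 107.6] 0.41
roll_mid_center [ 471.1 -394.     1.1] 0.52
roll_mid_center [610.9 175.   62.3] 0.76
roll_thin_center [ 466.2 -393.5    9.9] 0.74
[ 472.3 -394.7   66.5] [[169.5 391. ]] [[484.1 248.1]]
```

View pics/s9.png

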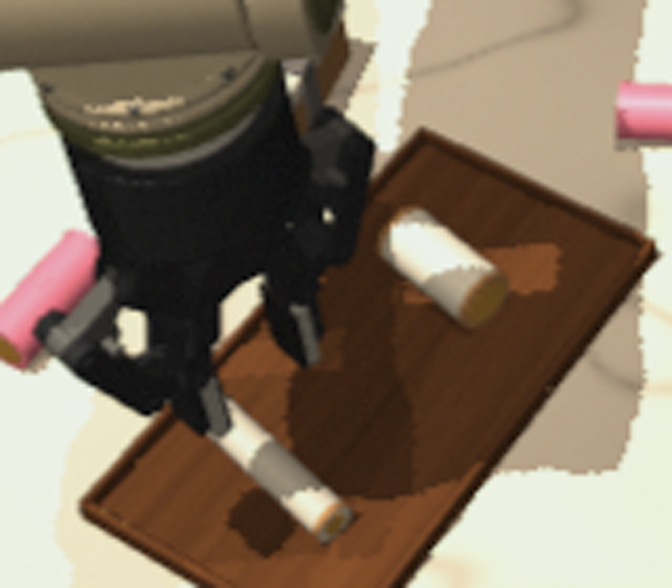

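View pics/t9.png

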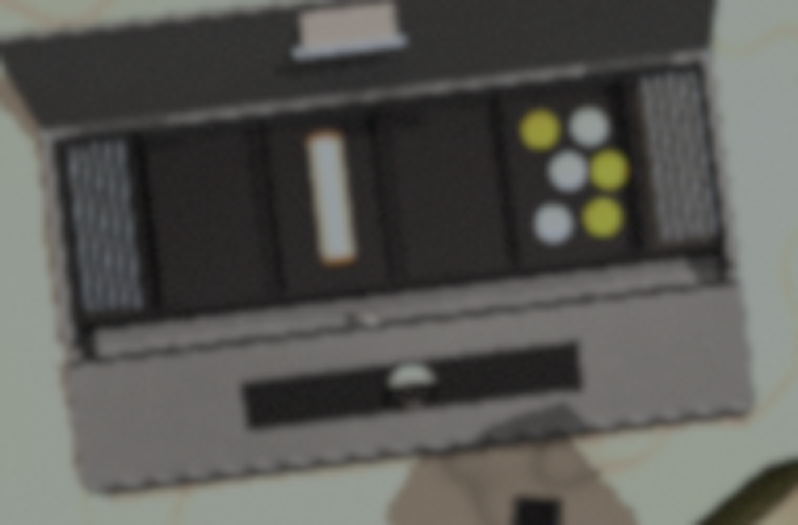

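View pics/s9b.png

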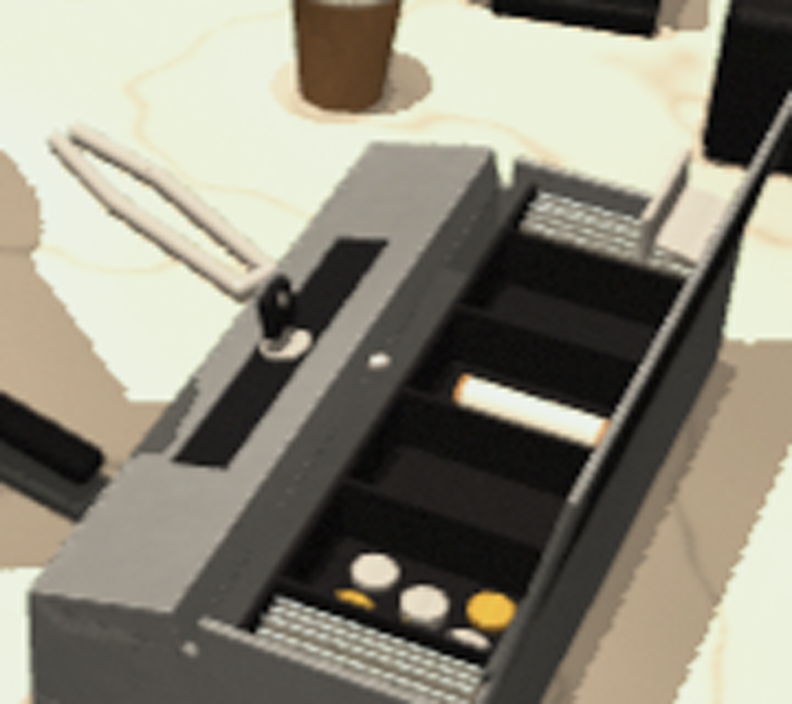

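```bash
python3 -c "
from h import *
np.set_printoptions(precision=1,suppress=True)
import pickle
a,b=pickle.load(open('p2.pkl','rb'))
def tri(ua,ub):
    from scipy.optimize import least_squares
    r=least_squares(lambda X:np.r_[proj(a,X)[0]-ua,proj(b,X)[0]-ub],[600,150,150]);return r.x,r.fun
print('bracket',tri((432,188.9),(262.9,157.1)))
print(proj(a,[470,-396.5,12]),proj(b,[470,-396.5,16]))
print(back(a,(174.3,409),12),back(a,(173.3,407.8),12), back(b,(405+521/7,215+252/7),14))
save(b,'t9c.png',(440,215,520,285),8);save(a,'s9c.png',(140,365,210,440),8)
"
```

```text
bracket (array([675.3, 146.6, 223.8]), array([ 1.3, -0.1,  0.7,  1.4]))
[[173.  409.5]] [[479.1 250.3]]
[ 471.2 -394.7   12. ] [ 468.2 -393.9   12. ] [ 468.3 -397.7   14. ]
```

View pics/s9c.png

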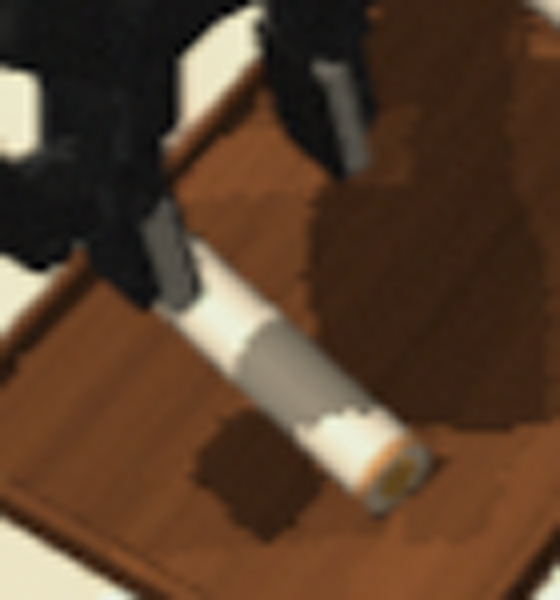

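```bash
python3 -c "
from h import *
go([469.5,-396,5.5],-98.5)
"
```

```text
t 11.2 pos [ 472.3 -394.7   66.5] zang -98.43 shift [ 6.1  -0.26  0.17] dist 61.1 q6 0.83
yaw units 0.01 alt -35.99
```

>>> {"fn": "send_rows", "kwargs": {"rows": "0.4 2 -0.3 0.2 0;0.4 4 -0.3 0.2 0;0.4 5.4 -0.3 0.2 0;0.4 6.1 -0.3 0.2 0;0.4 6.1 -0.3 0.2 0;0 6.1 -0.3 0.2 0;0 6.1 -0.3 0.2 0;0 6.1 -0.3 0.2 0;0 6.1 -0.3 0.2 0;0 6.1 -0.3 0.2 0", "grip_force": 35}}

```text
time_s: 12.2
eef_pos: [469.5, -396.6, 6.2]
ee_rot: [0.463, 0.535, 0.461, -0.535]
force: [-0.2, 1.2, 6.7]
grip_width: 0.171
```

```bash
python3 -c "
from h import *
go([469.5,-396,5.5],-98.5)
a=capture('scene');print(ctrl.sense()['force'])
save(a,'s10.png',(110,300,270,440),4.2)
"
```

```text
t 12.2 pos [ 469.5 -396.6    6.2] zang -98.43 shift [ 0.07 -0.   -0.06] dist 0.9 q6 0.83
yaw units 0.01 alt -35.99
[-0.40888598  0.63431721  5.55173351]
```

View pics/s10.png

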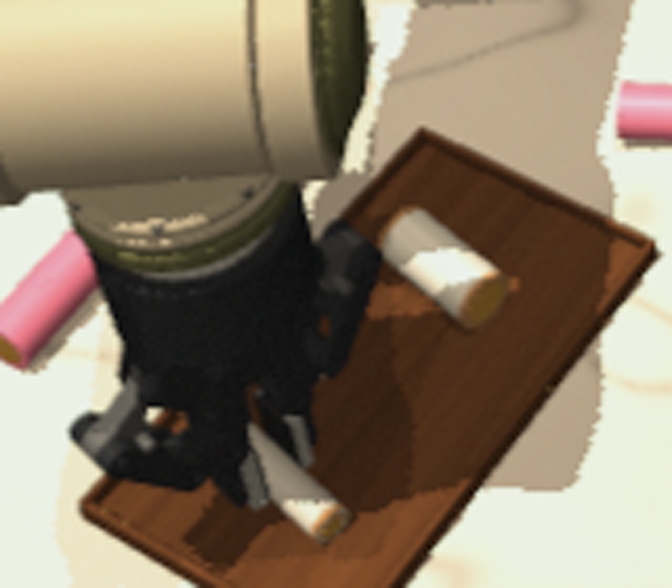

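>>> {"fn": "send_rows", "kwargs": {"rows": "0 -1 0 0 0;0 -3 0 0 0;0 -6 0 0 0;0 -10 0 0 0;0 -14 0 0 0;0 -17 0 0 0;0 -17 0 0 0;0 -17 0 0 0"}}

```text
time_s: 13.05
eef_pos: [468.9, -396.0, 175.4]
ee_rot: [-0.462, -0.535, -0.462, 0.535]
force: [0.2, -0.0, -2.1]
grip_width: 0.167
```

```bash
python3 -c "
from h import *
go([599,246,170],-83.8)
a=capture('scene');s=ctrl.sense();print(s['force'],s['grip_width'])
save(a,'s11.png',(80,230,290,390),3.8)
"
```

```text
t 13.05 pos [ 468.9 -396.   175.4] zang -98.43 shift [  0.54   3.46 -65.41] dist 655.1 q6 0.83
yaw units -2.93 alt 33.07
[ 0.573395   -0.39858793 -0.55722886] 0.16798314959774477
```

View pics/s11.png

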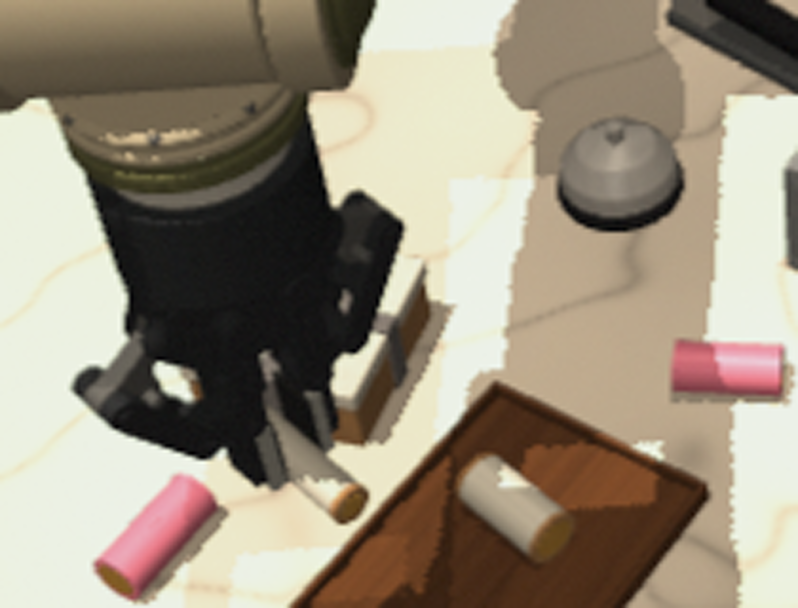

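>>> {"fn": "send_rows", "kwargs": {"rows": "0 0 3.5 -65.4 -2.9;0 0 3.5 -65.4 -2.9;0 0 3.5 -65.4 -2.9;0 0 3.5 -65.4 -2.9;0 0 3.5 -65.4 -2.9;0 0 3.5 -65.4 -2.9;0 0 3.5 -65.4 -2.9;0 0 3.5 -65.4 -2.9;0 0 3.5 -65.4 -2.9;0 0 3.5 -65.4 -2.9;0 0 3.5 -65.4 -2.9;0 0 3.5 -65.4 -2.9"}}

```text
time_s: 14.3
eef_pos: [588.0, 193.8, 173.7]
ee_rot: [0.525, 0.472, 0.526, -0.474]
force: [0.8, -0.4, -0.2]
grip_width: 0.164
```

```bash
python3 -c "
from h import *
go([599,246,120],-83.8)
"
```

```text
t 14.3 pos [588.  193.8 173.7] zang -83.93 shift [ 5.36  1.67 -5.08] dist 75.7 q6 1.59
yaw units -0.03 alt 35.97
```

>>> {"fn": "send_rows", "kwargs": {"rows": "0 0 1.7 -5.1 0;0 1 1.7 -5.1 0;0 2.5 1.7 -5.1 0;0 4.4 1.7 -5.1 0;0 4.4 1.7 -5.1 0;0 4.4 1.7 -5.1 0"}}

```text
time_s: 14.9
eef_pos: [599.8, 243.9, 130.7]
ee_rot: [0.525, 0.472, 0.526, -0.473]
force: [0.6, 0.1, -0.1]
grip_width: 0.171
```

```bash
python3 -c "
from h import *
np.set_printoptions(precision=1,suppress=True)
a=capture('scene');b=capture('top')
go([599,246,52.5],-83.8)
s=ctrl.sense()
save(a,'s12.png',(320,100,470,230),5.2)
print(proj(a,s['eef_pos']),proj(b,s['eef_pos']))
for d in nets.spot_point(a,'cup1')[:3]+nets.spot_point(b,'cup1')[:3]+nets.spot_point(a,'roll_thin_center')[:2]+nets.spot_point(b,'roll_thin_center')[:2]: print(np.array(d['location']),d['confidence'])
"
```

```text
t 15.0 pos [600.4 244.1 132. ] zang -83.95 shift [ 8.  -0.1 -0.2] dist 79.6 q6 1.67
yaw units -0.03 alt 35.97
[[413.6 189.4]] [[226.1 197.9]]
[617.8  99.2  52.5] 0.92
[598.5 248.5  50.9] 0.89
[605.8 174.2  51.9] 0.85
[616.7  98.4  51.2] 0.91
[608.7 174.2  52.8] 0.8
[597.5 242.   50.8] 0.62
[599. 246. 134.] 0.68
[613.5 174.8  61.7] 0.31
```

View pics/s12.png

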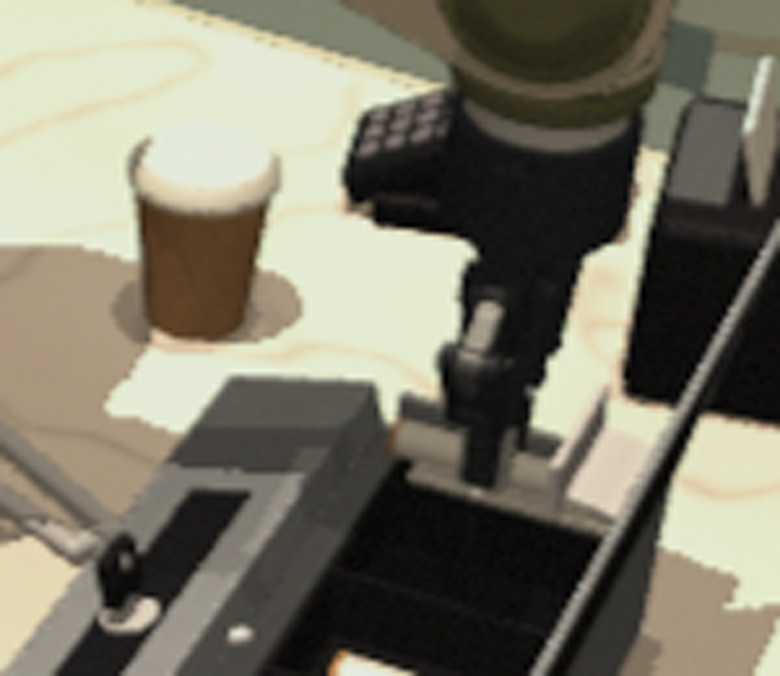

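>>> {"fn": "send_rows", "kwargs": {"rows": "0 0 -0.1 -0.2 0;0 2 -0.1 -0.2 0;0 4 -0.1 -0.2 0;0 6 -0.1 -0.2 0;0 7 -0.1 -0.2 0;0 7.5 -0.1 -0.2 0;0 7.7 -0.1 -0.2 0;0 7.7 -0.1 -0.2 0"}}

```text
time_s: 16.0
eef_pos: [599.2, 246.3, 54.9]
ee_rot: [0.526, 0.473, 0.526, -0.473]
force: [-0.3, -0.2, -0.6]
grip_width: 0.163
```

```bash
python3 -c "
from h import *
a=capture('scene')
go([599,246.5,52.2],-83.8)
s=ctrl.sense();print(s['force'],s['grip_width'])
save(a,'s13.png',(320,100,470,230),5.2)
"
```

```text
t 16.05 pos [599.3 246.3  55.1] zang -83.93 shift [ 0.29 -0.03 -0.03] dist 3.0 q6 1.67
yaw units -0.03 alt 35.97
[-0.60523547  0.35998198 -1.6493244 ] 0.16723866165029366
```

View pics/s13.png

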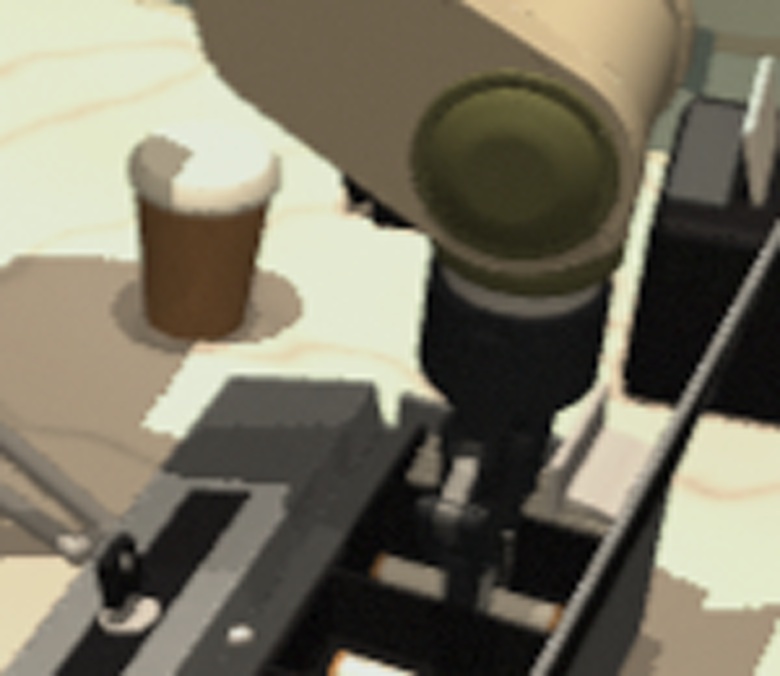

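>>> {"fn": "send_rows", "kwargs": {"rows": "0 0.1 0 0 0;0 0.2 0 0 0;0 0.2 0 0 0"}}

```text
time_s: 16.35
eef_pos: [598.9, 246.2, 52.4]
ee_rot: [0.526, 0.473, 0.526, -0.473]
force: [0.1, 0.0, -0.5]
grip_width: 0.171
```

>>> {"fn": "send_rows", "kwargs": {"rows": "0 0.05 0 0 0;0 0.05 0 0 0;0 0.05 0 0 0"}}

```text
time_s: 16.65
eef_pos: [599.0, 246.2, 52.2]
ee_rot: [0.526, 0.473, 0.526, -0.473]
force: [-1.6, -0.4, 4.2]
grip_width: 0.168
```

>>> {"fn": "send_rows", "kwargs": {"rows": "0 0.05 0 0 0;0 0.05 0 0 0;0 0.05 0 0 0"}}

```text
time_s: 16.95
eef_pos: [599.0, 246.2, 52.2]
ee_rot: [0.526, 0.473, 0.526, -0.473]
force: [-3.7, -0.7, 7.5]
grip_width: 0.166
```

>>> {"fn": "send_rows", "kwargs": {"rows": "0.22 -0.05 0 0 0;0.26 -0.05 0 0 0;0.3 -0.05 0 0 0;0.33 -0.05 0 0 0;0.33 -0.05 0 0 0;0.33 -1 0 0 0;0.33 -3 0 0 0;0.33 -7 0 0 0;0.33 -12 0 0 0;0.33 -14 0 0 0;0.33 -14 0 0 0"}}

```text
time_s: 18.05
eef_pos: [600.2, 246.5, 195.9]
ee_rot: [0.527, 0.475, 0.524, -0.471]
force: [0.2, -0.5, -0.9]
grip_width: 0.331
```

```bash
python3 -c "
from h import *
a=capture('scene')
go([468,-289,150],-95.5)
save(a,'s14.png',(320,100,470,230),5.2)
"
```

```text
t 18.1 pos [599.3 246.3 193. ] zang -83.93 shift [  4.22 -18.73  51.84] dist 552.8 q6 1.67
yaw units 2.31 alt -33.69
```

View pics/s14.png

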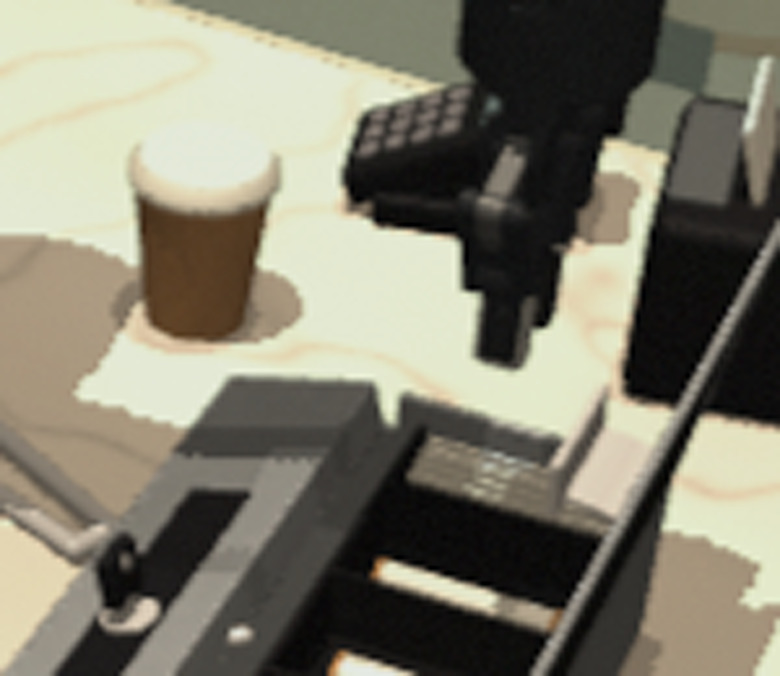

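The thin roll now lies in cup 1. Next is the white thick roll on the tray at scene (214,363).

>>> {"fn": "send_rows", "kwargs": {"rows": "0.5 0 -18.7 51.8 2.4;0.5 0 -18.7 51.8 2.4;0.5 0 -18.7 51.8 2.4;0.5 0 -18.7 51.8 2.4;0.5 0 -18.7 51.8 2.4;0.5 0 -18.7 51.8 2.4;0.5 0 -18.7 51.8 2.4;0.5 2 -18.7 51.8 2.4;0.5 5 -18.7 51.8 2.4;0.5 8 -18.7 51.8 2.4;0.5 11 -18.7 51.8 2.4;0.5 11 -18.7 51.8 2.4"}}

```text
time_s: 19.3
eef_pos: [465.8, -289.8, 78.1]
ee_rot: [-0.472, -0.525, -0.474, 0.526]
force: [0.3, -0.5, -0.6]
grip_width: 0.5
```

```bash
python3 -c "
from h import *
a=capture('scene')
go([468,-289,12],-96)
save(a,'s15.png',(130,280,290,420),4.2);print(proj(a,ctrl.sense()['eef_pos']),proj(a,[468,-289,17]))
"
```

```text
t 19.35 pos [ 463.7 -291.3   74.1] zang -96.13 shift [ 6.2   0.45 -0.24] dist 62.2 q6 0.9
yaw units -0.03 alt 35.97
[[207.32715622 342.75192025]] [[213.74748534 362.66886474]]
```

View pics/s15.png

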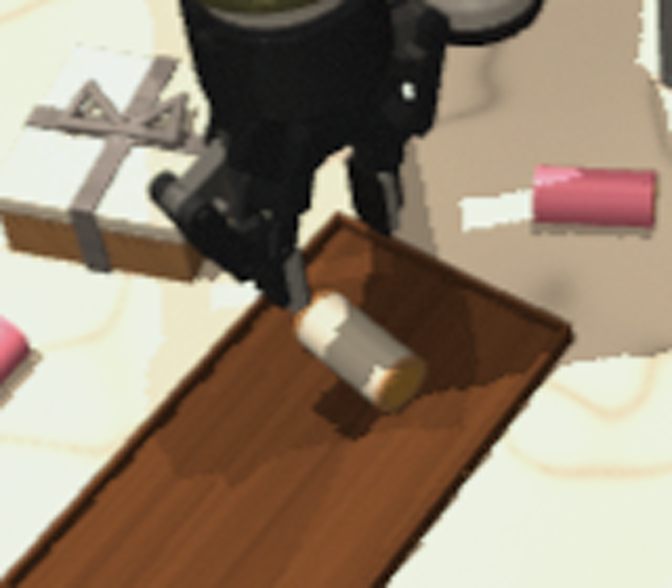

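>>> {"fn": "send_rows", "kwargs": {"rows": "0.5 2 0.6 -0.3 0;0.5 4 0.6 -0.3 0;0.5 6 0.6 -0.3 0;0.5 6.7 0.6 -0.3 0;0.5 6.7 0.6 -0.3 0;0 6.7 0.6 -0.3 0;0 6.7 0.6 -0.3 0;0 6.7 0.6 -0.3 0;0 6.7 0.6 -0.3 0;0 6.7 0.6 -0.3 0", "grip_force": 40}}

```text
time_s: 20.35
eef_pos: [474.4, -286.6, 15.2]
ee_rot: [0.474, 0.525, 0.473, -0.525]
force: [-1.3, 0.4, 5.7]
grip_width: 0.285
```

```bash
python3 -c "
from h import *
a=capture('scene')
go([468,-289,12],-96);print(ctrl.sense()['force'],ctrl.sense()['grip_width'])
save(a,'s16.png',(130,280,290,420),4.2)
"
```

```text
t 20.4 pos [ 474.4 -286.7   15.2] zang -95.93 shift [ 0.32 -0.61  0.3 ] dist 7.5 q6 0.92
yaw units 0.01 alt -35.99
[-0.88853555  0.7460675   6.6402305 ] 0.28142292801838453
```

View pics/s16.png

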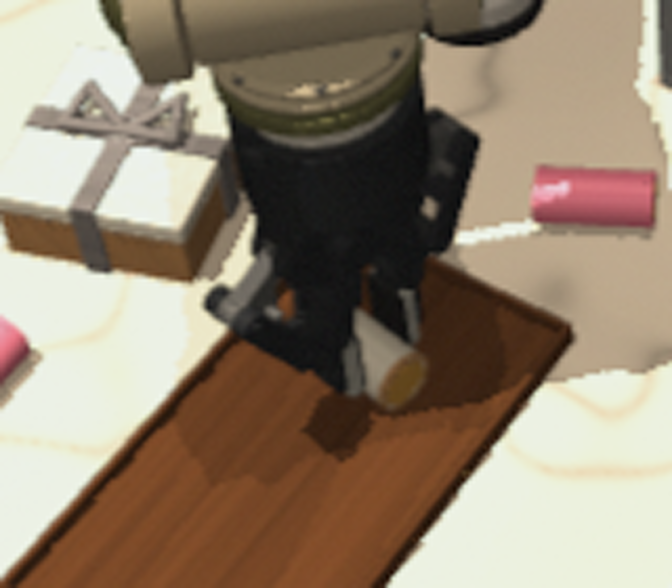

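>>> {"fn": "send_rows", "kwargs": {"rows": "0.35 0 0 0 0;0.45 0 0 0 0;0.45 0 0 0 0;0.45 0.4 -0.5 0.1 0;0.45 0.8 -0.5 0.1 0;0.45 0.8 -0.5 0.1 0;0 0.8 -0.5 0.1 0;0 0.8 -0.5 0.1 0;0 0.8 -0.5 0.1 0;0 0.8 -0.5 0.1 0;0 0.8 -0.5 0.1 0", "grip_force": 40}}

```text
time_s: 21.5
eef_pos: [469.0, -286.9, 6.3]
ee_rot: [0.474, 0.525, 0.473, -0.525]
force: [0.1, -1.3, -1.3]
grip_width: 0.288
```

```bash
python3 -c "
from h import *
a=capture('scene')
go([468,-289,12],-96);print(ctrl.sense()['force'],ctrl.sense()['grip_width'])
save(a,'s17.png',(130,280,290,420),4.2)
"
```

```text
t 21.55 pos [ 469.  -286.9    6.3] zang -95.93 shift [-0.57 -0.07  0.22] dist 6.2 q6 0.91
yaw units 0.01 alt -35.99
[ 0.74570541 -1.66945514 -1.30302478] 0.2874100850495815
```

View pics/s17.png

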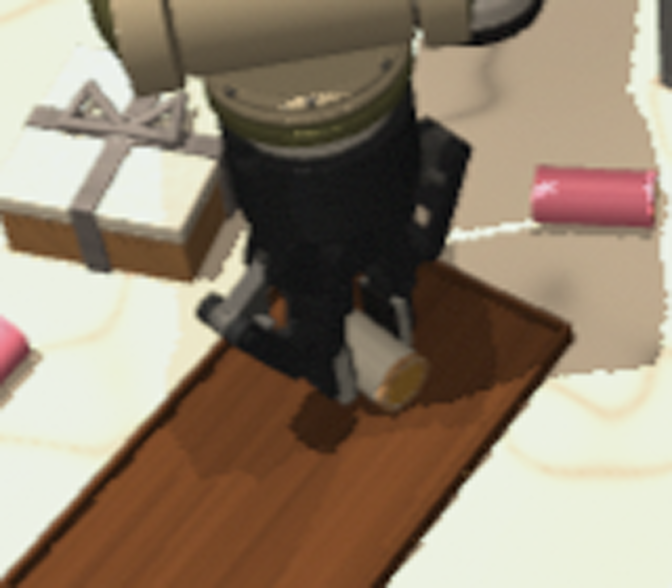

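>>> {"fn": "send_rows", "kwargs": {"rows": "0 -1 0 0 0;0 -3 0 0 0;0 -6 0 0 0;0 -10 0 0 0;0 -14 0 0 0;0 -17 0 0 0;0 -17 0 0 0;0 -17 0 0 0;0 -17 0 0 0"}}

```text
time_s: 22.45
eef_pos: [468.3, -286.2, 174.8]
ee_rot: [-0.472, -0.525, -0.475, 0.525]
force: [0.8, 0.4, -2.7]
grip_width: 0.285
```

```bash
python3 -c "
from h import *
a=capture('scene')
go([615.5,98.5,176],-83.8);print(ctrl.sense()['force'],ctrl.sense()['grip_width'])
save(a,'s18.png',(130,230,290,380),4.)
"
```

```text
t 22.5 pos [ 468.3 -286.3  174.7] zang -95.94 shift [ -0.07  10.66 -39.8 ] dist 412.0 q6 0.91
yaw units -2.43 alt 33.57
[ 0.33164216  0.49407533 -2.17778703] 0.2867232641887539
```

View pics/s18.png

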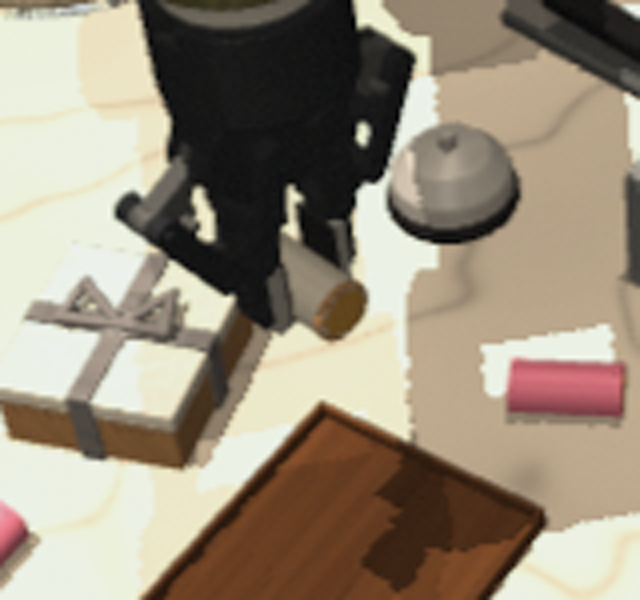

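>>> {"fn": "send_rows", "kwargs": {"rows": "0 0 10.4 -39.8 -2.5;0 0 10.4 -39.8 -2.5;0 0 10.4 -39.8 -2.5;0 0 10.4 -39.8 -2.5;0 0 10.4 -39.8 -2.5;0 0 10.4 -39.8 -2.5;0 0 10.4 -39.8 -2.5;0 0 10.4 -39.8 -2.5;0 0 10.4 -39.8 -2.5;0 0 10.4 -39.8 -2.5;0 0 10.4 -39.8 -2.5;0 0 10.4 -39.8 -2.5"}}

```text
time_s: 23.7
eef_pos: [613.2, 96.7, 176.0]
ee_rot: [0.527, 0.471, 0.528, -0.471]
force: [1.0, -0.6, -2.0]
grip_width: 0.286
```

```bash
python3 -c "
from h import *
go([613,98.5,125],-83.5)
"
```

```text
t 23.7 pos [613.2  96.7 176. ] zang -83.54 shift [ 5.1   0.   -0.18] dist 51.1 q6 1.43
yaw units -0.01 alt 35.99
```

>>> {"fn": "send_rows", "kwargs": {"rows": "0 2 0 -0.1 0;0 4 0 -0.1 0;0 6 0 -0.1 0;0 7 0 -0.1 0;0 7 0 -0.1 0;0 7 0 -0.1 0"}}

```text
time_s: 24.3
eef_pos: [613.8, 98.8, 107.2]
ee_rot: [0.528, 0.471, 0.527, -0.47]
force: [0.2, -0.1, -2.1]
grip_width: 0.287
```

```bash
python3 -c "
from h import *
np.set_printoptions(precision=1,suppress=True)
a=capture('scene')
go([613,98.5,52.3],-83.5);print(ctrl.sense()['force'],ctrl.sense()['grip_width'])
for n in ['cup1','roll_thick_center']:
  for d in nets.spot_point(a,n)[:5]: print(n,np.array(d['location']),d['confidence'])
save(a,'s19.png',(310,130,460,260),5.2)
"
```

```text
t 24.35 pos [614.   98.9 107.5] zang -83.46 shift [ 5.5 -0.1  0. ] dist 55.3 q6 1.43
yaw units 0.01 alt -35.99
[-0.4 -0.3 -2.2] 0.2860509080578182
cup1 [595.8 249.1  51.8] 0.75
cup1 [618.   95.6  49.1] 0.73
cup1 [606.7 174.3  51.6] 0.71
roll_thick_center [ 501.7 -161.3   14.6] 0.58
roll_thick_center [ 336.5 -385.9    9.6] 0.58
roll_thick_center [614.5  95.9 115.4] 0.45
roll_thick_center [365.6 -80.   -0.7] 0.4
```

View pics/s19.png

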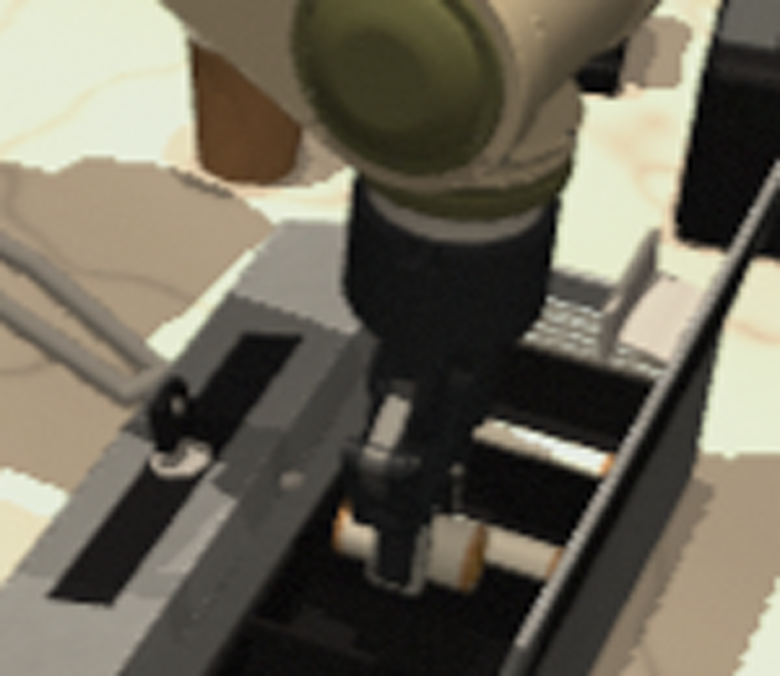

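>>> {"fn": "send_rows", "kwargs": {"rows": "0 1 -0.1 0.05 0;0 2 -0.1 0.05 0;0 3 -0.1 0.05 0;0 3.5 -0.1 0.05 0;0 3.5 -0.1 0.05 0"}}

```text
time_s: 24.95
eef_pos: [611.9, 98.7, 70.1]
ee_rot: [0.527, 0.47, 0.528, -0.471]
force: [-0.1, 0.3, -1.4]
grip_width: 0.287
```

>>> {"fn": "send_rows", "kwargs": {"rows": "0 1 0 0 0;0 1.5 0 0 0;0 1.8 0 0 0;0 1.8 0 0 0;0 1.8 0 0 0"}}

```text
time_s: 25.45
eef_pos: [612.6, 98.7, 53.5]
ee_rot: [0.528, 0.471, 0.528, -0.47]
force: [0.2, 0.3, -2.7]
grip_width: 0.286
```

```bash
python3 -c "
from h import *
a=capture('scene')
go([613,98.5,52.3],-83.5);print(ctrl.sense()['force'],ctrl.sense()['grip_width'])
save(a,'s20.png',(310,130,460,260),5.2)
"
```

```text
t 25.5 pos [612.6  98.7  53.5] zang -83.43 shift [0.12 0.04 0.02] dist 1.3 q6 1.43
yaw units 0.01 alt -35.99
[ 0.14304619 -0.22662925 -2.55497118] 0.28740210944633904
```

View pics/s20.png

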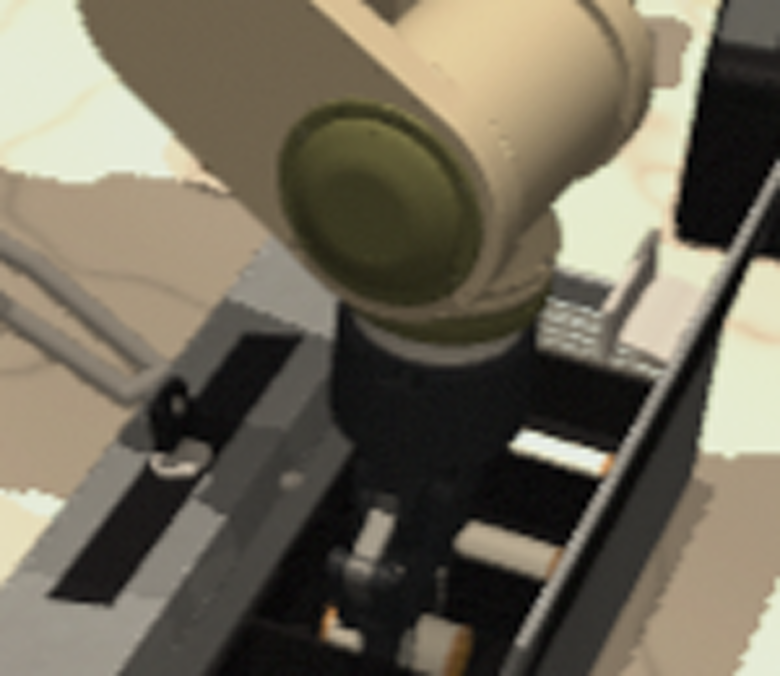

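>>> {"fn": "send_rows", "kwargs": {"rows": "0 0.1 0 0 0;0 0.1 0 0 0;0 0.1 0 0 0"}}

```text
time_s: 25.8
eef_pos: [612.5, 98.7, 52.4]
ee_rot: [0.528, 0.471, 0.528, -0.47]
force: [0.9, 0.7, -2.5]
grip_width: 0.289
```

>>> {"fn": "send_rows", "kwargs": {"rows": "0 0.05 0 0 0;0 0.05 0 0 0;0 0.05 0 0 0"}}

```text
time_s: 26.1
eef_pos: [612.5, 98.7, 52.3]
ee_rot: [0.528, 0.471, 0.528, -0.47]
force: [-3.1, -0.6, 4.9]
grip_width: 0.285
```

>>> {"fn": "send_rows", "kwargs": {"rows": "0.32 -0.03 0 0 0;0.34 -0.03 0 0 0;0.36 -0.03 0 0 0;0.37 -0.03 0 0 0;0.37 -0.03 0 0 0"}}

```text
time_s: 26.6
eef_pos: [612.5, 98.7, 52.0]
ee_rot: [0.528, 0.471, 0.528, -0.471]
force: [-0.1, -0.5, 0.1]
grip_width: 0.372
```

>>> {"fn": "send_rows", "kwargs": {"rows": "0.37 -1 0 0 0;0.37 -3 0 0 0;0.37 -7 0 0 0;0.37 -12 0 0 0;0.37 -14 0 0 0;0.37 -14 -3 0 0;0.37 -14 -8 0 0;0.37 -14 -13 5 0;0.37 -14 -18 10 0;0.37 -14 -18 14 0;0.37 -14 -18 14 0;0.37 -14 -18 14 0"}}

```text
time_s: 27.8
eef_pos: [449.1, -63.4, 193.0]
ee_rot: [0.527, 0.472, 0.526, -0.472]
force: [1.1, 1.0, -0.8]
grip_width: 0.37
```

```bash
python3 -c "
from h import *
np.set_printoptions(precision=1,suppress=True)
a=capture('scene');b=capture('top')
print(ctrl.sense()['time_s'],ctrl.sense()['force'],ctrl.sense()['eef_pos'])
for n in ['roll_thin_center','roll_thick_center','roll_mid_center','key_grip','bell','stapler','gift_box']:
 for p in (a,b):
  for d in nets.spot_point(p,n)[:3]: print(n,np.array(d['location']),d['confidence'])
save(a,'s21.png');save(b,'t21.png',(180,140,370,275),4.2);save(a,'s21b.png',(310,130,460,260),5.2)
"
```

```text
27.9 [-0.7 -0.5  0.5] [449.8 -61.1 192.7]
roll_thin_center [598.9 248.5  53.5] 0.63
roll_thin_center [340.5 455.6   1. ] 0.55
roll_thin_center [598.7 245.6  54.6] 0.57
roll_thick_center [ 498.2 -161.9   13.1] 0.89
roll_thick_center [ 337.  -386.3   10.8] 0.88
roll_thick_center [611.7  94.3  60.1] 0.57
roll_thick_center [609.1  95.5  67.1] 0.72
roll_thick_center [ 334.5 -389.8    9.3] 0.7
roll_thick_center [ 314.7 -261.7    0.9] 0.37
roll_mid_center [610.8 176.2  59.9] 0.62
roll_mid_center [343.  458.7  -0.9] 0.42
roll_mid_center [611.6 175.4  60.6] 0.78
roll_mid_center [599.1 243.3  49.6] 0.29
key_grip [600.3 249.2  50.6] 0.68
key_grip [492.4 120.5 107.7] 0.63
key_grip [488.4 121.7 106.4] 0.59
key_grip [ 316.7 -263.5   -1.2] 0.37
bell [364.4 -79.1  -1.9] 0.83
bell [367.7 -76.3   3.8] 0.52
stapler [367.   56.5   0.8] 0.85
stapler [610.6  98.4  55.7] 0.48
stapler [ 478.1 -337.     1.1] 0.41
stapler [365.2  58.9  -1.3] 0.79
stapler [612.2 175.2  59.1] 0.71
stapler [490.1 121.6 107.8] 0.31
gift_box [ 314.5 -269.1    1.5] 0.78
gift_box [614.2 102.   54.8] 0.32
gift_box [ 316.2 -263.4    0.7] 0.63
```

View pics/s21.png

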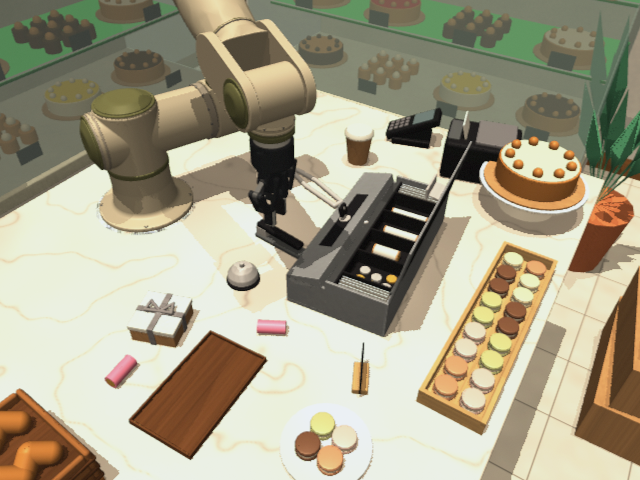

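View pics/t21.png

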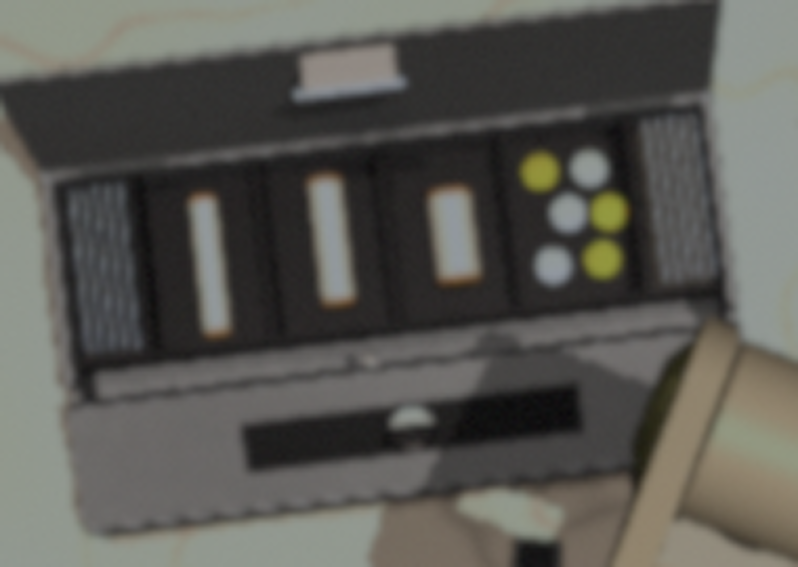

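View pics/s21b.png

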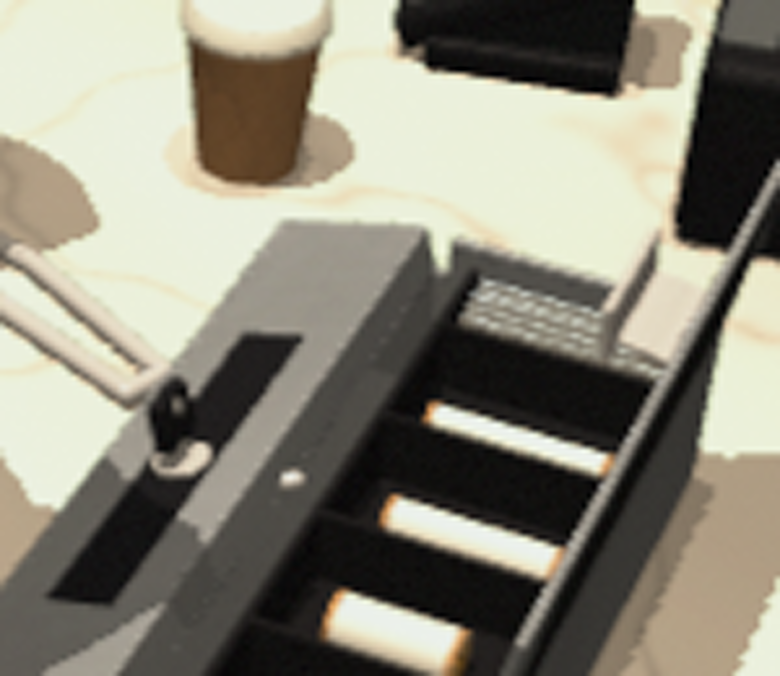

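All three rolls lie flat in their cups. The key is back at rest, the lid is open, the arm is clear, and the other things on the counter haven't moved.

```bash
python3 -c "
from h import *
print(workorder.finish_job())"
```

```text
the job is handed in; nothing more can be done
None
```

The till is open and both empty cups are restocked. The job was handed in at about 29 s of the 67 s allowed.

- **Key and lid:** I turned the key clockwise until the torque climbed steeply. The climb began at about 1.15–1.2 rad and I pushed to 1.49 Nm. Then I let go; the key sprang back to rest and the lid flipped fully open.
- **Thin roll:** it lies flat in cup 1. I released it only after floor contact of about 7 N.
- **Thick roll:** it lies flat in cup 3, released after floor contact of about 5 N. My first grip on it was off-centre and too high, so I re-gripped it on the tray before lifting.
- **Last checks:** the final pictures show thin, middle and thick rolls in cups 1 to 3. The tray is empty and the arm is clear with no contact force. The bell, stapler and gift box measure where they were. By eye, the pink look-alikes and everything else are also unmoved.
- **Disagreements:** the networks gave some false hits, such as a "thin roll" at the paper cup and a "key" in cup 1; the pictures contradicted them. Their heights for the placed rolls were also up to about 4 mm low or high, which is about their stated accuracy.

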